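# Sort out weak spring clips by the pull on their test tabs

### The job

Check the two spring clips: either, both or neither may have gone weak. Draw each orange test tab up about 10 mm, feeling how hard it pulls (a sound clip drags with about 11 N, a weak one with about 4 N), and leave it standing proud until both are up. Then pull the tab of any weak clip right out and put it in the red tray, gently press the tab of any sound clip back fully home without ever pulling it out, and leave the tools lying around alone.

Things in the scene. Friction and masses are not known exactly. Their poses are not given: they have to be found in the camera images.
- clip_1: Spring clip, screwed down, same look as the other: grey base 74 x 50 x 6 mm, steel jaws up to 40 mm above the worktop. Origin: on the worktop under the middle of the blade slot; z up, x across the slot (spring and its post on the -x side), y along it. The tab slides in it with a drag of 9 to 13 N on the move if the clip is sound, 3 to 5 N if weak (less is felt once it stops); nothing to see tells which.
- tab_1: Test tab in clip_1, 30 g: steel blade 4 x 26 x 40 mm below, orange grip 14 (x) x 24 (y) mm above, z = 40 to 74 mm. Origin: middle of the blade's lower edge; z up, x across its thickness. It has 2.5 mm play along y, none along x, so grip it by its narrow edges (24 mm apart along y): gripped off centre along x it binds and feels tighter. Home: origin 10 mm above clip_1's. Let go part-way it stays put; the blade leaves the jaws 28 mm above home.
- seat_1: Rubber seat at the foot of clip_1's slot, its top 10 mm above the worktop; a tab that is home rests on it. It gives 1 mm per 10 N and stops hard after 3 mm. Origin: same point as clip_1's.
- jaw_1: Sprung steel jaw of clip_1, 6 x 24 x 22 mm, on the -x side of the blade; it presses the blade against the fixed jaw with about 9 N in a sound clip and 3.5 N in a weak one. Origin: close to clip_1's, z up.
- clip_2: Spring clip, screwed down, same look as the other: grey base 74 x 50 x 6 mm, steel jaws up to 40 mm above the worktop. Origin: on the worktop under the middle of the blade slot; z up, x across the slot (spring and its post on the -x side), y along it. The tab slides in it with a drag of 9 to 13 N on the move if the clip is sound, 3 to 5 N if weak (less is felt once it stops); nothing to see tells which.
- tab_2: Test tab in clip_2, 30 g: steel blade 4 x 26 x 40 mm below, orange grip 14 (x) x 24 (y) mm above, z = 40 to 74 mm. Origin: middle of the blade's lower edge; z up, x across its thickness. It has 2.5 mm play along y, none along x, so grip it by its narrow edges (24 mm apart along y): gripped off centre along x it binds and feels tighter. Home: origin 10 mm above clip_2's. Let go part-way it stays put; the blade leaves the jaws 28 mm above home.
- seat_2: Rubber seat at the foot of clip_2's slot, its top 10 mm above the worktop; a tab that is home rests on it. It gives 1 mm per 10 N and stops hard after 3 mm. Origin: same point as clip_2's.
- jaw_2: Sprung steel jaw of clip_2, 6 x 24 x 22 mm, on the -x side of the blade; it presses the blade against the fixed jaw with about 9 N in a sound clip and 3.5 N in a weak one. Origin: close to clip_2's, z up.
- tray: Red open reject tray, fixed, 100 (x) x 160 (y) x 24 mm outside, walls and floor 4 mm. Origin: centre of its underside, on the worktop; z up.
- spanner: Combination spanner, 26 x 193 x 8 mm, lying on the worktop, long along its y; leave it alone. Origin: centre of its underside.
- caliper: Digital caliper, 75 x 225 x 18 mm, lying on the worktop, long along its y; leave it alone. Origin: centre of its underside.
- marker: Black and red marker pen, 17 x 136 x 18 mm, lying on the worktop, long along its y; leave it alone. Origin: centre of its underside.
Things that resemble listed ones, but are neither listed nor needed, are in the scene too. Leave any pink or purple look-alike of the tab_2 alone.

How it is judged:
On the way:
1. both tabs stand drawn up at once, each 5 to 17 mm above home and still in its clip (z of tab_1 in the frame of clip_1 between 0.015 and 0.027 m and z of tab_2 in the frame of clip_2 between 0.015 and 0.027 m), for 0.2 s.
At the end, for the whole second after the job is handed in: The tab of every weak clip lies at rest in the red tray (its origin within the tray's outline and less than 35 mm above the tray's underside); the tab of every sound clip (jaw pressing on it with more than 7 N) is in its clip, fully home (less than 2 mm up) (((x of tab_1 in the frame of tray between -0.05 and 0.05 m and y of tab_1 in the frame of tray between -0.08 and 0.08 m and z of tab_1 in the frame of tray below 0.035 m and linear speed of tab_1 below 0.03 m/s) or (z of tab_1 in the frame of clip_1 below 0.012 m and contact force between tab_1 and jaw_1 above 7 N)) and ((x of tab_2 in the frame of tray between -0.05 and 0.05 m and y of tab_2 in the frame of tray between -0.08 and 0.08 m and z of tab_2 in the frame of tray below 0.035 m and linear speed of tab_2 below 0.03 m/s) or (z of tab_2 in the frame of clip_2 below 0.012 m and contact force between tab_2 and jaw_2 above 7 N))); the robot touches nothing.
It fails at once if the tab of a sound clip is pulled more than 19 mm up from home ((z of tab_1 in the frame of clip_1 above 0.029 m and contact force between tab_1 and jaw_1 above 7 N) or (z of tab_2 in the frame of clip_2 above 0.029 m and contact force between tab_2 and jaw_2 above 7 N)).
It fails at once if a tab is pressed on its seat with more than 30 N (contact force between tab_1 and seat_1 above 30 N or contact force between tab_2 and seat_2 above 30 N).
It fails at once if the spanner, caliper or marker is moved more than 30 mm (distance of any of spanner, caliper, marker from where it was at the start of the episode above 0.03 m).
It also fails if it takes over 70 s, if anything falls off the work surface, if the arm or the gripper's body presses on something with over 40 N, if the wrist force passes 120 N, or if a joint passes its speed limit or range.

### The arm

A 6-joint arm with a two-finger parallel gripper is mounted at the origin on a cart in front of the work surface, level with it; the furniture and walls round the work are solid. World frame = base frame: x ahead of the robot, y to its left, z up, the work surface at z = 0. Lengths are in m, angles in rad, forces in N, time in s.
With the tool pointing down it reaches from about 0.35 to 0.875 m from the base axis. Payload 4.2 kg.
Tool frame: the origin (TCP) lies midway between the tips of the shut fingers; the grasp point (between the pads) lies 19 mm behind it; z points along the fingers, y is the line along which they close (so a half turn about z gives the same grasp; the last joint's range is limited). The gripper opens to 87 mm and grips with 3 to 60 N. Pads are 19 mm wide; open, the fingers measure 117 mm over their backs; the gripper's body (75 mm by 190 mm) begins 51 mm behind the grasp point.
Start: joints at [1.541, 0.385, 0.008, 0, -1.194, -0.259], TCP at [0.178, 0.599, 0.223] pointing down, gripper open.
Joint ranges: [-3.14, 3.14], [-1.21, 2.06], [-1.07, 1.41], [-3.16, 2.05], [-2.99, -0.16], [-3.1, 3.1]. Speed limits (rad/s): [2.79, 2.79, 3.14, 3.14, 3.14, 3.14].

### API

Orientations are given as a rotation vector (axis times angle).
In Python, from rig import bot gives the robot as it stands.
- The arm moves only by the tool carry_out, never from a script. Its argument "series" is a list of rows, each a list of 3 entries, a list of its own where there are three numbers: the closure, from 0 (fully open) to 1 (shut), then the shift along the tool's x, y, z scaled (see below), then the turn, a rotation vector about the tool's x, y, z scaled (see below). A call has exactly 5 rows; each row is the pose to reach, as a shift and turn from the pose commanded when the call began, along the tool's axes at that moment, turning the shorter way round; what a row does not reach only later rows make up. The controller multiplies each number of a shift by 600 mm and each number of a turn by pi rad. A row lasts 1/12 s, in which the tool goes at most 41.7 mm and 7.16 degrees, less where a joint would pass 70% of its speed; a pose out of reach is approached as far as the arm can. A call with a number of a shift or a turn outside -1 to 1 is refused whole. A call with a gripper value outside its range is refused whole. The fingers move at their own pace and stop on an object; "force" is the grip in N (left out, the last holds). Time passes only in rows, so rows that repeat a pose let the fingers close, or fill a call up. It gives the time, the measured TCP pose, the force, the opening and the grip force at its end, in the units of the state.
- bot.get_state(): the state, without advancing time (a new reading comes with each control period).
- bot.get_image(name): name is "side" or "top" or "wrist"; returns the picture (384x512x3 uint8, blue, green, red); there is no depth.
- bot.get_calibration(name): a dict with "fovy" (degrees; the focal length in pixels is half the picture's height over the tangent of half this angle, whatever the lens; pixels are square), "cx", "cy" (the principal point, pixels), "pose" (4x4, takes a point from camera to world coordinates). Camera axes: x right, y down, z forward; pixel columns grow to the right and rows downward; lengths in m; the calibration is good to about 2 mm. The wrist camera is an equidistant fisheye: a pixel r from the principal point sees the ray r / f radians off the axis. A picture is of the moment at which its call begins: read the wrist's pose just before it. get_calibration takes no time and is no camera call; for the wrist camera it gives the pose at the moment of the call.
- bot.hand_in(): hands the job in; it is judged then, once.
The state is a dict: "time": time; "joints": joint angles; "dq": joint speeds; "joint_torque": joint torques, N m; "eef_pos": TCP position; "orientation": TCP orientation; "force": force on the tool from outside, world axes, zero at the start; "torque": the same for the moment, N m; "width": finger opening in m; "grasp_force": force on a finger pad.
Only numpy, scipy, OpenCV 4.12 (cv2) and the standard library are available. Lean on these libraries where they do the work, as an engineer would, in place of code of your own. Each camera call takes 0.05 s, during which the arm holds its last target. There are 200 camera calls.

## Working session

There is one attempt and no reset: what is moved stays moved. The work goes in short steps, Python scripts to look and compute and a tool call to move; the robot and the scene stay as the last step left them, time stands still between calls to the robot, and variables do not carry over. Pictures are saved under pics/ and viewed, at most 12 in all, crops included, and the job is handed in when it is done.

Besides the shell and the picture viewer there is one more tool, called after "Call:" as a command line: name --argument value ..., lists and objects as JSON in quotes. carry_out: Moves the arm, as the interface text tells. Its arguments: {"type":"object","properties":{"series":{"type":"array","items":{"type":"array"}},"force":{"type":"number"}},"required":["series"]}

```bash
mkdir -p pics
python3 - <<'E'
from rig import bot
import cv2,numpy as np
s=bot.get_state();print({k:np.round(v,4).tolist() for k,v in s.items()})
for n in("top","side"):
    c=bot.get_calibration(n);print(n,c['fovy'],c['cx'],c['cy'],np.round(c['pose'],4).tolist())
    im=bot.get_image(n);cv2.imwrite(f'pics/{n}0.png',im)
a=cv2.imread('pics/top0.png');b=cv2.imread('pics/side0.png')
cv2.imwrite('pics/t0.png',cv2.resize(a,(800,600)))
cv2.imwrite('pics/s0.png',cv2.resize(b,(800,600)))
E
```

```text
{'time': 0.0, 'joints': [1.5406, 0.3855, 0.0066, -0.0005, -1.194, -0.2586], 'dq': [-0.0015, -0.001, 0.0029, -0.0009, 0.0016, -0.0004], 'joint_torque': [-0.0007, -39.0667, 18.741, 4.2201, 0.011, -0.0002], 'eef_pos': [0.1778, 0.5985, 0.2215], 'orientation': [3.1067, -0.4521, -0.0004], 'force': [0.3464, -0.2297, 0.2657], 'torque': [-0.0231, -0.0862, -0.0166], 'grasp_force': 0.0, 'width': 0.0867}
top 51.830384717803895 255.74637411685654 192.05253091730063 [[-0.0851, -0.9687, 0.2333, 0.2776], [-0.9964, 0.0836, -0.0165, -0.1258], [-0.0035, -0.2339, -0.9723, 1.0417], [0.0, 0.0, 0.0, 1.0]]
side 43.86644570129912 249.31011413633578 196.6869074786654 [[-0.8431, -0.3056, 0.4424, 0.0999], [-0.5377, 0.488, -0.6876, 0.5342], [-0.0058, -0.8176, -0.5758, 0.58], [0.0, 0.0, 0.0, 1.0]]
```

View pics/t0.png

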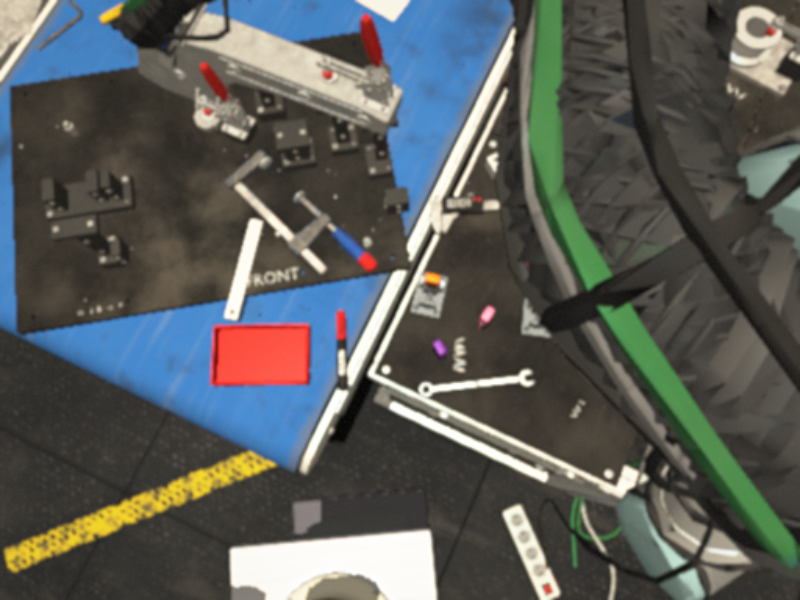

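View pics/s0.png

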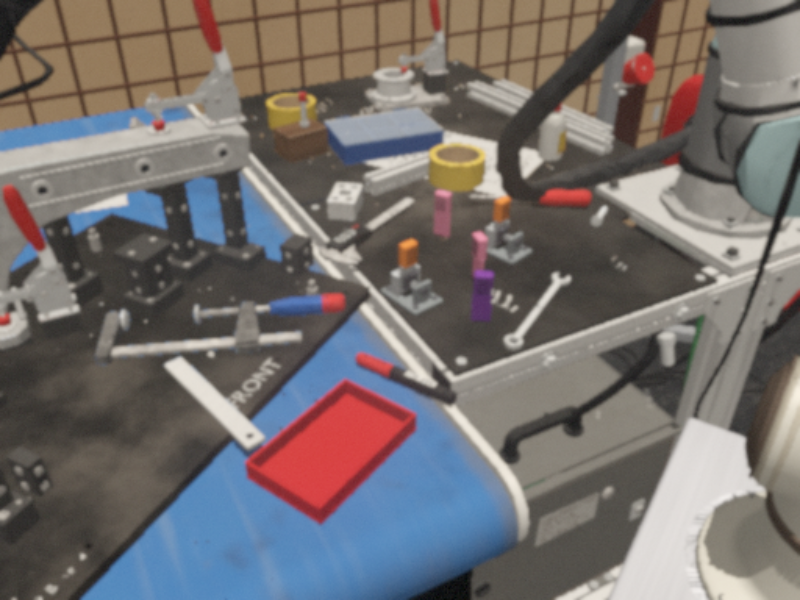

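The pictures show the red tray at about (260,354) in top/800, tab_1 at (432,278) top and (408,253) side, and tab_2 at (501,209) side. Tab_2 is hidden in the top view by a cable. The spanner, marker, caliper and the pink and purple look-alikes stand nearby.

```bash
cat > h.py <<'E'
import cv2,numpy as np
from rig import bot
def ray(c,u,v,fish=False):
    f=192/np.tan(np.radians(c['fovy'])/2);P=np.array(c['pose'])
    x=np.array([u-c['cx'],v-c['cy']])/f
    if fish:
        r=np.linalg.norm(x)+1e-12;d=np.r_[x/r*np.sin(r),np.cos(r)]
    else: d=np.r_[x,1.]
    return P[:3,3],P[:3,:3]@d
def plane(c,u,v,z,fish=False):
    o,d=ray(c,u,v,fish);return o+d*(z-o[2])/d[2]
def proj(c,p,fish=False):
    f=192/np.tan(np.radians(c['fovy'])/2);P=np.array(c['pose']);q=P[:3,:3].T@(np.array(p)-P[:3,3])
    if fish:
        r=np.hypot(*q[:2]);t=np.arctan2(r,q[2]);return np.array([c['cx'],c['cy']])+f*t*q[:2]/r
    return np.array([c['cx'],c['cy']])+f*q[:2]/q[2]
def blobs(im,lo,hi,amin=15):
    m=cv2.inRange(cv2.cvtColor(im,cv2.COLOR_BGR2HSV),lo,hi)
    n,l,s,ce=cv2.connectedComponentsWithStats(m)
    return [(s[i].tolist(),ce[i].round(1).tolist()) for i in range(1,n) if s[i][4]>=amin],l
E
python3 - <<'E'
from h import *
for n in("top","side"):
    im=cv2.imread(f'pics/{n}0.png');c=bot.get_calibration(n)
    for nm,lo,hi in(("or",(8,150,120),(17,255,255)),("red",(0,180,120),(5,255,255))):
        for s,ce in blobs(im,lo,hi)[0]:
            print(n,nm,s,ce,plane(c,*ce,.067 if nm=="or" else .01).round(3)[:2])
a=cv2.imread('pics/top0.png');b=cv2.imread('pics/side0.png')
A=cv2.resize(a[160:250,250:385],None,fx=4.4,fy=4.4,interpolation=2)[:,:594]
B=cv2.resize(b[110:220,230:365],None,fx=4.4,fy=4.4,interpolation=2)
cv2.imwrite('pics/c1.png',cv2.resize(np.vstack([A[:,:594],B[:,:594]]),(600,600*(A.shape[0]+B.shape[0])//594*594//600 if 0 else 600)))
ct,cs=bot.get_calibration("top"),bot.get_calibration("side")
E
```

```text
top or [273, 174, 9, 9, 37] [277.2, 177.6] [ 0.545 -0.2  ]
top red [232, 10, 12, 29, 172] [236.9, 24.0] [ 1.045 -0.131]
top red [129, 41, 15, 21, 122] [135.8, 50.7] [0.982 0.172]
top red [230, 163, 11, 11, 77] [235.3, 167.9] [ 0.597 -0.094]
top red [217, 200, 3, 18, 53] [218.0, 208.7] [ 0.488 -0.039]
top red [136, 209, 62, 37, 2002] [165.3, 226.0] [0.454 0.102]
side or [316, 126, 11, 15, 98] [320.4, 132.8] [ 0.493 -0.381]
side or [255, 153, 12, 17, 147] [260.2, 160.5] [ 0.546 -0.201]
side red [127, 0, 13, 28, 126] [133.2, 13.6] [ 1.775 -1.094]
side red [410, 37, 6, 5, 16] [412.4, 38.9] [ 0.573 -1.382]
side red [401, 46, 8, 5, 16] [404.1, 48.1] [ 0.566 -1.256]
side red [426, 50, 22, 35, 315] [436.7, 66.3] [ 0.413 -1.126]
side red [4, 122, 23, 37, 235] [14.1, 138.6] [ 1.178 -0.046]
```

View pics/c1.png

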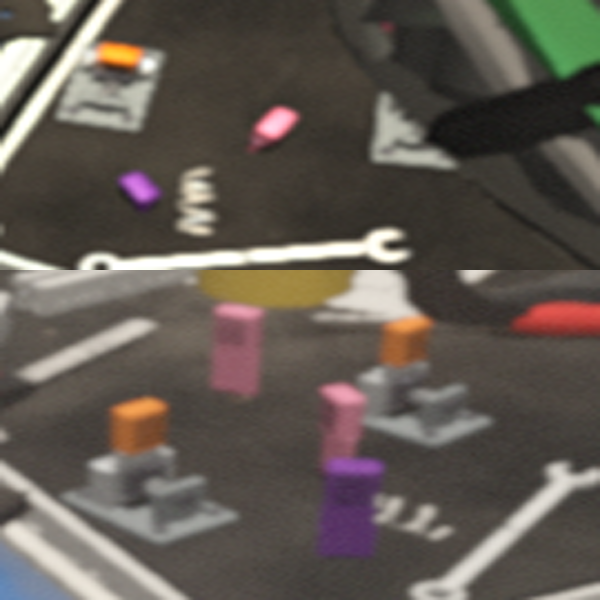

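tab_1 is near (0.545,-0.20) and tab_2 near (0.493,-0.381); both clips' posts face the robot. A dark cable loop hides clip_2 from above, so I'll find its height before going near it.

Run:
```python
from h import *
ct,cs=bot.get_calibration("top"),bot.get_calibration("side")
for p in((345,203),(351,207),(400,185)):
  for z in(.05,.1,.2,.3,.4,.5):
    q=plane(ct,*p,z);print(p,z,q.round(3)[:2],(proj(cs,q)*1.5625).round(0))
import numpy as np
# tray corners
im=cv2.imread('pics/top0.png');m=cv2.inRange(cv2.cvtColor(im,cv2.COLOR_BGR2HSV),(0,180,120),(5,255,255));m[:195]=0;m[:,:130]=0;m[:,205:]=0
k,_=cv2.findContours(m,0,2);k=max(k,key=cv2.contourArea);r=cv2.minAreaRect(k)
for u,v in cv2.boxPoints(r):print('tray',plane(ct,u,v,.024).round(3)[:2])
from scipy.spatial.transform import Rotation as R
s=bot.get_state();M=R.from_rotvec(s['orientation']).as_matrix();print(M.round(3))
c=bot.get_calibration('wrist');print(c['fovy'],np.round(np.array(c['pose']),3))
```

```text
(345, 203) 0.05 [ 0.467 -0.368] [512. 226.]
(345, 203) 0.1 [ 0.458 -0.356] [518. 200.]
(345, 203) 0.2 [ 0.438 -0.331] [530. 141.]
(345, 203) 0.3 [ 0.419 -0.307] [546.  71.]
(345, 203) 0.4 [ 0.4   -0.283] [564. -13.]
(345, 203) 0.5 [ 0.381 -0.258] [ 587. -117.]
(351, 207) 0.05 [ 0.455 -0.382] [523. 224.]
(351, 207) 0.1 [ 0.447 -0.369] [529. 198.]
(351, 207) 0.2 [ 0.429 -0.343] [541. 140.]
(351, 207) 0.3 [ 0.411 -0.317] [556.  70.]
(351, 207) 0.4 [ 0.393 -0.291] [574. -14.]
(351, 207) 0.5 [ 0.375 -0.266] [ 596. -117.]
(400, 185) 0.05 [ 0.502 -0.516] [531. 182.]
(400, 185) 0.1 [ 0.491 -0.497] [536. 159.]
(400, 185) 0.2 [ 0.468 -0.457] [547. 107.]
(400, 185) 0.3 [ 0.446 -0.418] [560.  45.]
(400, 185) 0.4 [ 0.423 -0.379] [577. -31.]
(400, 185) 0.5 [ 0.4   -0.339] [ 597. -125.]
tray [0.503 0.174]
tray [0.489 0.014]
tray [0.395 0.019]
tray [0.409 0.175]
[[ 0.959 -0.285 -0.   ]
 [-0.285 -0.959 -0.002]
 [ 0.     0.002 -1.   ]]
65.70646984690485 [[-0.285 -0.914 -0.29   0.258]
 [-0.959  0.272  0.084  0.576]
 [ 0.002  0.302 -0.953  0.384]
 [ 0.     0.     0.     1.   ]]
```

Call:
carry_out --series '[[0, [0.044, 0.05, 0], [0, 0, 0]], [0, [0.088, 0.1, 0], [0, 0, 0]], [0, [0.132, 0.15, 0], [0, 0, 0]], [0, [0.176, 0.2, 0], [0, 0, 0]], [0, [0.22, 0.25, 0], [0, 0, 0]]]'

```text
time: 0.52
eef_pos: [0.262, 0.4156, 0.222]
orientation: [3.108, -0.451, -0.0]
force: [1.0, 0.5, -0.1]
width: 0.0874
grasp_force: 0.0
```

Call:
carry_out --series '[[0, [0.044, 0.05, 0], [0, 0, 0]], [0, [0.088, 0.1, 0], [0, 0, 0]], [0, [0.132, 0.15, 0], [0, 0, 0]], [0, [0.176, 0.2, 0], [0, 0, 0]], [0, [0.22, 0.25, 0], [0, 0, 0]]]'

```text
time: 0.93
eef_pos: [0.3456, 0.2343, 0.2225]
orientation: [-3.109, 0.451, 0.0]
force: [0.6, -0.4, 0.8]
width: 0.087
grasp_force: 0.0
```

Call:
carry_out --series '[[0, [0.044, 0.05, 0], [0, 0, 0]], [0, [0.088, 0.1, 0], [0, 0, 0]], [0, [0.132, 0.15, 0], [0, 0, 0]], [0, [0.176, 0.2, 0], [0, 0, 0]], [0, [0.22, 0.25, 0], [0, 0, 0]]]'

```text
time: 1.35
eef_pos: [0.4295, 0.0529, 0.2226]
orientation: [-3.109, 0.452, -0.0]
force: [1.2, 1.8, 0.2]
width: 0.0868
grasp_force: 0.0
```

Call:
carry_out --series '[[0, [0.044, 0.05, 0], [0, 0, 0]], [0, [0.088, 0.1, 0], [0, 0, 0]], [0, [0.132, 0.15, 0], [0, 0, 0]], [0, [0.176, 0.2, 0], [0, 0, 0]], [0, [0.22, 0.25, 0], [0, 0, 0]]]'

```text
time: 1.77
eef_pos: [0.5134, -0.1285, 0.2222]
orientation: [-3.109, 0.453, 0.001]
force: [1.5, 1.2, 0.6]
width: 0.087
grasp_force: 0.0
```

Call:
carry_out --series '[[0, [0.044, 0.05, 0], [0, 0, 0]], [0, [0.087, 0.1, 0], [0, 0, 0]], [0, [0.087, 0.1, 0], [0, 0, 0]], [0, [0.087, 0.1, 0], [0, 0, 0]], [0, [0.087, 0.1, 0], [0, 0, 0]]]'

```text
time: 2.18
eef_pos: [0.5455, -0.1987, 0.2218]
orientation: [-3.108, 0.453, 0.003]
force: [0.1, 0.8, 1.0]
width: 0.087
grasp_force: 0.0
```

Run:
```python
from h import *
c=bot.get_calibration('wrist');im=bot.get_image('wrist');cv2.imwrite('pics/w1.png',im)
import pickle;pickle.dump(c,open('w1.pkl','wb'))
for s,ce in blobs(im,(8,150,110),(17,255,255),30)[0]: print(s,ce,plane(c,*ce,.08,True).round(3))
cv2.imwrite('pics/w1b.png',cv2.resize(im,(800,600)))
```

```text
[244, 173, 22, 18, 289] [254.8, 182.8] [ 0.541 -0.197  0.08 ]
[397, 172, 28, 18, 223] [409.1, 180.2] [ 0.494 -0.371  0.08 ]
```

View pics/w1b.png

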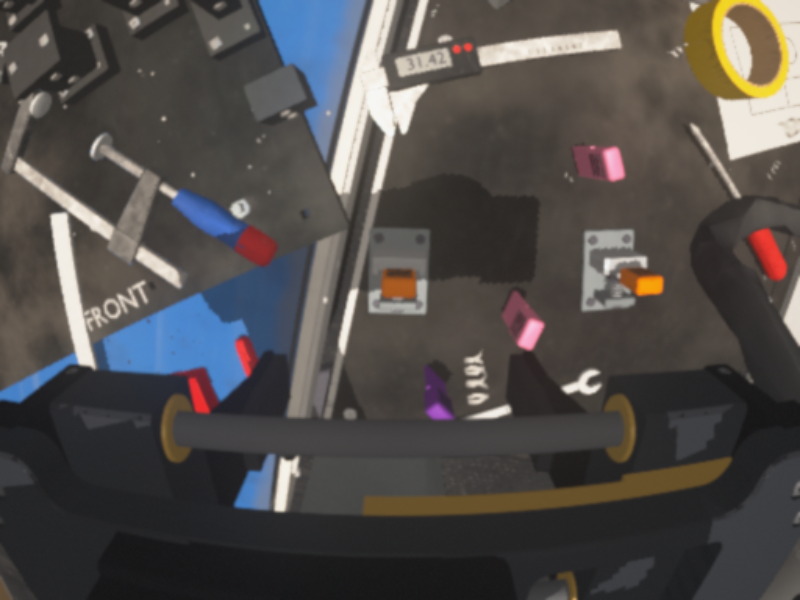

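The wrist picture shows tab_1 at (398,286) and tab_2 at (643,281) of 800x600. The cable bends left to (695,240), beside clip_2. I'll rectify both clips to metric planes and triangulate the cable.

```bash
cat >> h.py <<'E'
def rect(im,c,x0,y0,z,ang,half=.05,px=.00025,fish=True):
    # metric patch: image up = +u axis (ang), image right = v axis = u turned -90deg
    n=int(2*half/px);g=(np.arange(n)-n/2+.5)*px
    V,U=np.meshgrid(g,-g);e=np.array([np.cos(ang),np.sin(ang)]);w=np.array([e[1],-e[0]])
    X=x0+U*e[0]+V*w[0];Y=y0+U*e[1]+V*w[1]
    P=np.array(c['pose']);q=np.stack([X-P[0,3],Y-P[1,3],np.full_like(X,z)-P[2,3]],-1)@P[:3,:3]
    f=192/np.tan(np.radians(c['fovy'])/2);r=np.hypot(q[...,0],q[...,1]);k=f*np.arctan2(r,q[...,2])/r
    return cv2.remap(im,(c['cx']+k*q[...,0]).astype('f4'),(c['cy']+k*q[...,1]).astype('f4'),cv2.INTER_LINEAR)
E
python3 - <<'E'
from h import *
import pickle
c=pickle.load(open('w1.pkl','rb'));im=cv2.imread('pics/w1.png')
ct,cs=bot.get_calibration("top"),bot.get_calibration("side")
for z in(.05,.1,.15,.2,.25,.3):
    q=plane(c,446,155,z,True);print(z,q.round(3)[:2],(proj(ct,q)*1.5625).round(),(proj(cs,q)*1.5625).round())
a=-.289
rows=[]
for i,(x,y) in enumerate([(.541,-.197),(.494,-.375)]):
    T=rect(im,c,x,y,.084,a);B=rect(im,c,x,y,.006,a)
    m=cv2.inRange(cv2.cvtColor(T,cv2.COLOR_BGR2HSV),(8,150,110),(17,255,255))
    v=cv2.cvtColor(T,cv2.COLOR_BGR2HSV)[...,2]
    print('V hist along column centre',np.median(v[:,::1][m.any(1)][::4],1)[:3])
    for t in(150,180,200,215):
        k,_=cv2.findContours(((v>t)&(m>0)).astype('u1'),0,2)
        if k:
            r=cv2.minAreaRect(max(k,key=cv2.contourArea));print(i,t,np.round(r[0],1),np.round(np.array(r[1])*.25,1),round(r[2],1))
    for p in(T,B): 
        cv2.line(p,(200,0),(200,399),(255,255,0),1);cv2.line(p,(0,200),(399,200),(255,255,0),1)
    rows.append(np.hstack([T,B]))
cv2.imwrite('pics/r1.png',cv2.resize(np.vstack(rows),(600,600)))
E
```

```text
0.05 [ 0.499 -0.449] [585. 294.] [515. 199.]
0.1 [ 0.518 -0.415] [571. 277.] [497. 175.]
0.15 [ 0.537 -0.381] [555. 258.] [477. 148.]
0.2 [ 0.556 -0.347] [538. 237.] [456. 120.]
0.25 [ 0.575 -0.313] [520. 213.] [433.  88.]
0.3 [ 0.594 -0.279] [499. 188.] [408.  54.]
V hist along column centre [83. 74. 73.]
0 150 [199.2 198.5] [22.  12.1] 1.6
V hist along column centre [79. 78. 83.]
1 150 [210.8 210.1] [15. 26.] 85.8
1 180 [211.8 210.3] [14.  24.4] 85.8
1 200 [212.1 210.5] [13.3 23.6] 85.7
1 215 [212.5 210.7] [12.7 22.8] 85.8
```

View pics/r1.png

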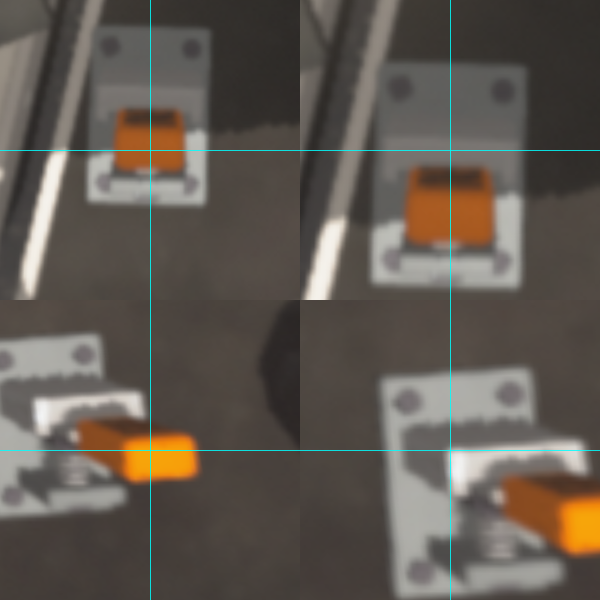

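Rectified, tab_1 is at about (0.541,-0.197) with yaw -18°, and tab_2 at (0.491,-0.377) with yaw -12.4°. The cable passes beside clip_2 at roughly z 0.1. I'll go lower over tab_1 for a closer fix.

Call:
carry_out --series '[[0, [-0.007, -0.001, 0.06], [0, 0, 0.008]], [0, [-0.007, -0.001, 0.12], [0, 0, 0.008]], [0, [-0.007, -0.001, 0.167], [0, 0, 0.008]], [0, [-0.007, -0.001, 0.167], [0, 0, 0.008]], [0, [-0.007, -0.001, 0.167], [0, 0, 0.008]]]'

```text
time: 2.65
eef_pos: [0.5417, -0.1959, 0.1221]
orientation: [3.103, -0.487, -0.004]
force: [0.9, -0.1, 1.1]
width: 0.0869
grasp_force: 0.0
```

```bash
cat >> h.py <<'E'
def look(name,x,y,yaw,z,pts=None):
    from scipy.spatial.transform import Rotation as R
    s=bot.get_state();c=bot.get_calibration('wrist');im=bot.get_image('wrist')
    cv2.imwrite(f'pics/{name}.png',im);import pickle;pickle.dump(c,open(name+'.pkl','wb'))
    M=R.from_rotvec(s['orientation']).as_matrix()
    print('tcp',np.round(s['eef_pos'],4),'toolx yaw',np.degrees(np.arctan2(M[1,0],M[0,0])).round(2),'F',np.round(s['force'],1))
    T=rect(im,c,x,y,z,yaw,.04,.0002)
    return s,c,im,T,M
E
python3 - <<'E'
from h import *
a=np.radians(-18.1)
s,c,im,T,M=look('w2',.541,-.197,a,.084)
cv2.line(T,(200,0),(200,399),(255,255,0),1);cv2.line(T,(0,200),(399,200),(255,255,0),1)
B=rect(im,c,.541,-.197,.006,a,.05,.00025)
cv2.imwrite('pics/r2.png',np.hstack([T,B]))
E
```

```text
tcp [ 0.5417 -0.1959  0.1221] toolx yaw -17.85 F [ 0.9 -0.1  1.1]
```

View pics/r2.png

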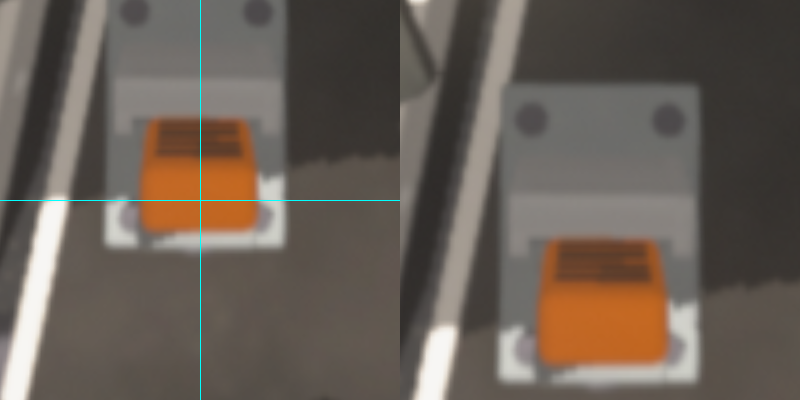

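Call:
carry_out --series '[[0, [0.0012, 0.002, 0.05], [0, 0, 0.001]], [0, [0.0012, 0.002, 0.09], [0, 0, 0.001]], [0, [0.0012, 0.002, 0.12], [0, 0, 0.001]], [0, [0.0012, 0.002, 0.12], [0, 0, 0.001]], [0.5, [0.0012, 0.002, 0.12], [0, 0, 0.001]]]' --force 35

```text
time: 3.12
eef_pos: [0.5441, -0.1984, 0.0522]
orientation: [3.102, -0.494, 0.004]
force: [0.1, -0.3, 0.5]
width: 0.085
grasp_force: 0.0
```

Call:
carry_out --series '[[1, [0, 0, 0], [0, 0, 0]], [1, [0, 0, 0], [0, 0, 0]], [1, [0, 0, 0], [0, 0, 0]], [1, [0, 0, 0], [0, 0, 0]], [1, [0, 0, 0], [0, 0, 0]]]'

```text
time: 3.53
eef_pos: [0.543, -0.1985, 0.0511]
orientation: [-3.102, 0.496, -0.002]
force: [-0.2, 0.9, -0.4]
width: 0.055
grasp_force: 0.0
```

Call:
carry_out --series '[[1, [0, 0, 0], [0, 0, 0]], [1, [0, 0, 0], [0, 0, 0]], [1, [0, 0, 0], [0, 0, 0]], [1, [0, 0, 0], [0, 0, 0]], [1, [0, 0, 0], [0, 0, 0]]]'

```text
time: 3.95
eef_pos: [0.5426, -0.1984, 0.0503]
orientation: [3.102, -0.496, -0.0]
force: [-0.2, -0.6, -0.5]
width: 0.0242
grasp_force: 35.0
```

Call:
carry_out --series '[[1, [0, 0, -0.0015], [0, 0, 0]], [1, [0, 0, -0.003], [0, 0, 0]], [1, [0, 0, -0.0045], [0, 0, 0]], [1, [0, 0, -0.006], [0, 0, 0]], [1, [0, 0, -0.0075], [0, 0, 0]]]'

```text
time: 4.37
eef_pos: [0.5426, -0.1983, 0.0547]
orientation: [-3.102, 0.496, 0.0]
force: [0.9, -0.4, -3.4]
width: 0.0238
grasp_force: 35.0
```

Call:
carry_out --series '[[1, [0, 0, -0.0015], [0, 0, 0]], [1, [0, 0, -0.003], [0, 0, 0]], [1, [0, 0, -0.0045], [0, 0, 0]], [1, [0, 0, -0.006], [0, 0, 0]], [1, [0, 0, -0.0075], [0, 0, 0]]]'

```text
time: 4.78
eef_pos: [0.5426, -0.1984, 0.0594]
orientation: [-3.102, 0.496, 0.0]
force: [1.6, -0.5, -3.3]
width: 0.0237
grasp_force: 35.0
```

Call:
carry_out --series '[[1, [0, 0, -0.0008], [0, 0, 0]], [1, [0, 0, -0.0016], [0, 0, 0]], [1, [0, 0, -0.0024], [0, 0, 0]], [1, [0, 0, -0.0032], [0, 0, 0]], [1, [0, 0, -0.004], [0, 0, 0]]]'

```text
time: 5.2
eef_pos: [0.5426, -0.1984, 0.0617]
orientation: [3.102, -0.496, -0.0]
force: [0.5, 0.4, -3.4]
width: 0.0239
grasp_force: 35.0
```

Call:
carry_out --series '[[0.4, [0, 0, 0], [0, 0, 0]], [0.3, [0, 0, 0], [0, 0, 0]], [0.3, [0, 0, 0], [0, 0, 0]], [0.3, [0, 0, 0], [0, 0, 0]], [0.3, [0, 0, 0], [0, 0, 0]]]'

```text
time: 5.62
eef_pos: [0.5428, -0.1985, 0.0621]
orientation: [3.102, -0.496, 0.001]
force: [0.2, -0.6, -0.2]
width: 0.0494
grasp_force: 0.0
```

Call:
carry_out --series '[[0.2, [0, 0, -0.04], [0, 0, 0]], [0.1, [0, 0, -0.08], [0, 0, 0]], [0, [0, 0, -0.12], [0, 0, 0]], [0, [0, 0, -0.16], [0, 0, 0]], [0, [0, 0, -0.2], [0, 0, 0]]]'

```text
time: 6.03
eef_pos: [0.5425, -0.1984, 0.1831]
orientation: [3.102, -0.496, 0.0]
force: [1.0, 1.0, -1.0]
width: 0.082
grasp_force: 0.0
```

Tab_1 pulled with about 3.4 N, so clip_1 is weak. Next I move partway to tab_2 and locate the cable by parallax.

Call:
carry_out --series '[[0, [0, 0.04, -0.03], [0, 0, -0.016]], [0, [0, 0.08, -0.06], [0, 0, -0.032]], [0, [0, 0.12, -0.06], [0, 0, -0.032]], [0, [0, 0.12, -0.06], [0, 0, -0.032]], [0, [0, 0.12, -0.06], [0, 0, -0.032]]]'

```text
time: 6.45
eef_pos: [0.5196, -0.2675, 0.2179]
orientation: [-3.122, 0.343, -0.0]
force: [0.1, 0.5, -0.7]
width: 0.0869
grasp_force: 0.0
```

Run:
```python
from h import *
import pickle
a=np.radians(-12.4)
s,c,im,T,M=look('w3',.4906,-.3772,a,.084)
A=cv2.resize(im[:,160:],None,fx=1.13,fy=1.13)
c1=pickle.load(open('w1.pkl','rb'));i1=cv2.imread('pics/w1.png')
B=cv2.resize(i1[60:300,370:],(257,434))
cv2.imwrite('pics/w3b.png',np.hstack([A,B]));print(A.shape,c['pose'][:3,3].round(3))
```

```text
tcp [ 0.5196 -0.2675  0.2179] toolx yaw -12.54 F [ 0.1  0.5 -0.7]
(434, 398, 3) [ 0.601 -0.285  0.381]
```

View pics/w3b.png

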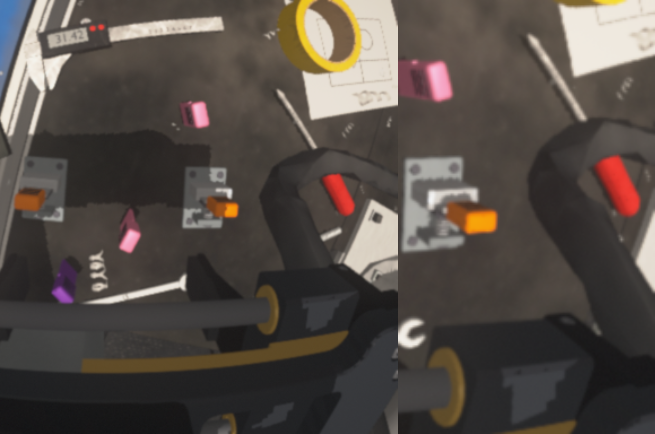

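Run:
```python
from h import *
import pickle
c1=pickle.load(open('w1.pkl','rb'));c3=pickle.load(open('w3.pkl','rb'))
def tri(p1,p3):
    o1,d1=ray(c1,*p1,True);o2,d2=ray(c3,*p3,True)
    A=np.c_[d1,-d2];t=np.linalg.lstsq(A,o2-o1,rcond=None)[0];a=o1+t[0]*d1;b=o2+t[1]*d2;print(((a+b)/2).round(3),np.linalg.norm(a-b).round(4))
tri((443.5,156.8),(392.7,175));tri((469.5,131.9),(407.8,141.6))
tri((479,203),(427,220))
tri((409,180.2),(355.5,182.5)) # tab check approx
```

```text
[ 0.51  -0.408  0.105] 0.0161
[ 0.554 -0.396  0.171] 0.0092
[ 0.468 -0.425  0.148] 0.0075
[ 0.488 -0.378  0.065] 0.0009
```

The rough triangulation puts the cable loop around (0.51,-0.41,0.1), rising toward the robot. I'll approach slowly and watch the wrist force.

Call:
carry_out --series '[[0, [0, 0.004, 0], [0, 0, 0]], [0, [0, 0.008, 0], [0, 0, 0]], [0, [0, 0.012, 0], [0, 0, 0]], [0, [0, 0.016, 0], [0, 0, 0]], [0, [0, 0.02, 0], [0, 0, 0]]]'

```text
time: 6.92
eef_pos: [0.5177, -0.2784, 0.2176]
orientation: [-3.123, 0.339, 0.0]
force: [-0.1, 0.6, -0.2]
width: 0.087
grasp_force: 0.0
```

Call:
carry_out --series '[[0, [0, 0.005, 0], [0, 0, 0]], [0, [0, 0.01, 0], [0, 0, 0]], [0, [0, 0.015, 0], [0, 0, 0]], [0, [0, 0.02, 0], [0, 0, 0]], [0, [0, 0.025, 0], [0, 0, 0]]]'

```text
time: 7.33
eef_pos: [0.5143, -0.2935, 0.2177]
orientation: [3.123, -0.34, -0.0]
force: [0.5, 1.0, 0.4]
width: 0.0871
grasp_force: 0.0
```

Call:
carry_out --series '[[0, [0, 0.005, 0], [0, 0, 0]], [0, [0, 0.01, 0], [0, 0, 0]], [0, [0, 0.015, 0], [0, 0, 0]], [0, [0, 0.02, 0], [0, 0, 0]], [0, [0, 0.025, 0], [0, 0, 0]]]'

```text
time: 7.75
eef_pos: [0.5111, -0.3081, 0.2178]
orientation: [3.123, -0.34, -0.0]
force: [0.4, -0.2, 0.2]
width: 0.0872
grasp_force: 0.0
```

Call:
carry_out --series '[[0, [0, 0.006, 0], [0, 0, 0]], [0, [0, 0.012, 0], [0, 0, 0]], [0, [0, 0.018, 0], [0, 0, 0]], [0, [0, 0.024, 0], [0, 0, 0]], [0, [0, 0.03, 0], [0, 0, 0]]]'

```text
time: 8.17
eef_pos: [0.5072, -0.3258, 0.2178]
orientation: [3.123, -0.34, -0.0]
force: [0.2, 0.0, -0.0]
width: 0.0867
grasp_force: 0.0
```

Run:
```python
from h import *
s=bot.get_state();print(np.round(s['eef_pos'],4),np.round(s['force'],1),np.round(s['joints'],3))
a=cv2.resize(bot.get_image('side')[0:260,150:512],(532,382));b=bot.get_image('wrist')[90:300,300:512]
cv2.imwrite('pics/m4.png',np.hstack([a,cv2.resize(b,(268,382))]))
```

```text
[ 0.5072 -0.3258  0.2178] [ 0.2  0.  -0. ] [-0.303  0.35  -0.057  0.    -1.164  1.657]
```

View pics/m4.png

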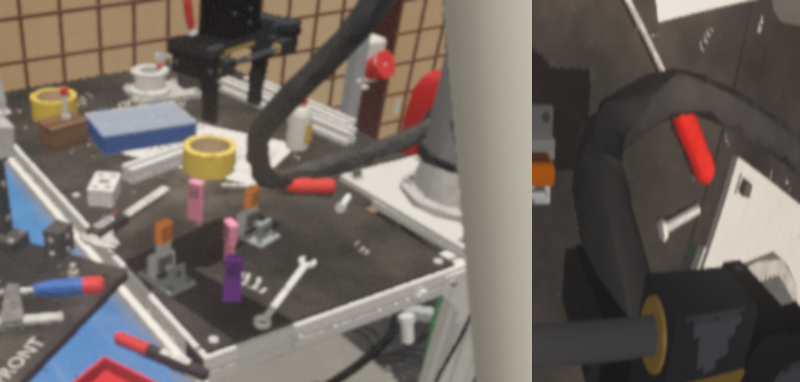

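The cable (side crop about (370,20) to (260,150)) is still clear of the gripper on the -x/-y side. I'll continue gently.

Call:
carry_out --series '[[0, [-0.002, 0.006, 0], [0, 0, 0]], [0, [-0.004, 0.012, 0], [0, 0, 0]], [0, [-0.006, 0.018, 0], [0, 0, 0]], [0, [-0.008, 0.024, 0], [0, 0, 0]], [0, [-0.008, 0.03, 0], [0, 0, 0]]]'

```text
time: 8.68
eef_pos: [0.4984, -0.3422, 0.2178]
orientation: [-3.123, 0.34, 0.0]
force: [-0.6, -0.1, 0.7]
width: 0.0873
grasp_force: 0.0
```

Call:
carry_out --series '[[0, [0, 0.006, 0], [0, 0, 0]], [0, [0, 0.012, 0], [0, 0, 0]], [0, [0, 0.018, 0], [0, 0, 0]], [0, [0, 0.024, 0], [0, 0, 0]], [0, [0, 0.03, 0], [0, 0, 0]]]'

```text
time: 9.1
eef_pos: [0.4948, -0.3599, 0.2177]
orientation: [3.123, -0.339, 0.0]
force: [0.1, 0.0, 0.2]
width: 0.0869
grasp_force: 0.0
```

Call:
carry_out --series '[[0, [0, 0.006, 0], [0, 0, 0]], [0, [0, 0.012, 0], [0, 0, 0]], [0, [0, 0.018, 0], [0, 0, 0]], [0, [0, 0.024, 0], [0, 0, 0]], [0, [0, 0.03, 0], [0, 0, 0]]]'

```text
time: 9.52
eef_pos: [0.491, -0.3775, 0.2177]
orientation: [-3.123, 0.339, -0.0]
force: [-1.2, 0.3, -0.5]
width: 0.087
grasp_force: 0.0
```

Run:
```python
from h import *
s,c,im,T,M=look('w5',.4906,-.3772,np.radians(-12.4),.084)
cv2.line(T,(200,0),(200,399),(255,255,0),1);cv2.line(T,(0,200),(399,200),(255,255,0),1)
hs=cv2.cvtColor(rect(im,c,.4906,-.3772,np.radians(-12.4),0,.04,.0002) if 0 else rect(im,c,.4906,-.3772,.084,np.radians(-12.4),.04,.0002),cv2.COLOR_BGR2HSV)
m=cv2.inRange(hs,(8,150,90),(18,255,255));k,_=cv2.findContours(m,0,2);print(cv2.minAreaRect(max(k,key=cv2.contourArea)))
sd=bot.get_image('side')[0:200,200:512]
cv2.imwrite('pics/r5.png',np.hstack([T[:,80:360],cv2.resize(sd,(520,400))]))
```

```text
tcp [ 0.491  -0.3775  0.2177] toolx yaw -12.41 F [-1.2  0.3 -0.5]
((204.49996948242188, 186.49996948242188), (114.99998474121094, 92.99998474121094), -0.0)
```

View pics/r5.png

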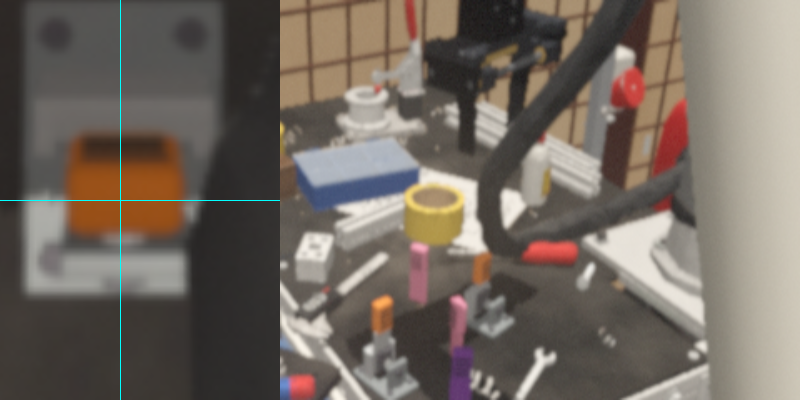

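Tab_2 is 0.7 mm off in y and aligned. I descend in stages with the fingers part closed.

Call:
carry_out --series '[[0.4, [0, 0.001, 0.01], [0, 0, 0]], [0.4, [0, 0.001, 0.02], [0, 0, 0]], [0.4, [0, 0.001, 0.03], [0, 0, 0]], [0.4, [0, 0.001, 0.04], [0, 0, 0]], [0.4, [0, 0.001, 0.05], [0, 0, 0]]]'

```text
time: 10.03
eef_pos: [0.4907, -0.3775, 0.1867]
orientation: [-3.123, 0.339, 0.001]
force: [-0.2, -0.9, 0.4]
width: 0.0619
grasp_force: 0.0
```

Call:
carry_out --series '[[0.4, [0, 0, 0.01], [0, 0, 0]], [0.4, [0, 0, 0.02], [0, 0, 0]], [0.4, [0, 0, 0.03], [0, 0, 0]], [0.4, [0, 0, 0.04], [0, 0, 0]], [0.4, [0, 0, 0.05], [0, 0, 0]]]'

```text
time: 10.45
eef_pos: [0.4909, -0.3777, 0.1571]
orientation: [-3.123, 0.339, 0.0]
force: [0.5, -0.5, 0.1]
width: 0.0523
grasp_force: 0.0
```

Call:
carry_out --series '[[0.4, [0, 0, 0.008], [0, 0, 0]], [0.4, [0, 0, 0.016], [0, 0, 0]], [0.4, [0, 0, 0.024], [0, 0, 0]], [0.4, [0, 0, 0.032], [0, 0, 0]], [0.4, [0, 0, 0.04], [0, 0, 0]]]'

```text
time: 10.87
eef_pos: [0.4909, -0.3777, 0.1334]
orientation: [3.123, -0.339, 0.0]
force: [-1.0, 0.7, 0.4]
width: 0.0522
grasp_force: 0.0
```

Run:
```python
from h import *
s,c,im,T,M=look('w6',.4906,-.3772,np.radians(-12.4),.084)
m=cv2.inRange(cv2.cvtColor(T,cv2.COLOR_BGR2HSV),(8,150,90),(18,255,255));k,_=cv2.findContours(m,0,2);print(cv2.boundingRect(max(k,key=cv2.contourArea)))
v=cv2.cvtColor(T,cv2.COLOR_BGR2HSV)[...,2][:,190:220].mean(1);print([(i,int(v[i])) for i in range(100,260,6)])
```

```text
tcp [ 0.4909 -0.3777  0.1334] toolx yaw -12.4 F [-1.   0.7  0.4]
(147, 125, 115, 104)
[(100, 107), (106, 106), (112, 107), (118, 109), (124, 88), (130, 76), (136, 76), (142, 81), (148, 79), (154, 75), (160, 111), (166, 135), (172, 147), (178, 153), (184, 155), (190, 155), (196, 154), (202, 153), (208, 153), (214, 152), (220, 152), (226, 148), (232, 151), (238, 157), (244, 154), (250, 138), (256, 102)]
```

Call:
carry_out --series '[[0.4, [0, 0, 0.006], [0, 0, 0]], [0.4, [0, 0, 0.012], [0, 0, 0]], [0.4, [0, 0, 0.018], [0, 0, 0]], [0.4, [0, 0, 0.024], [0, 0, 0]], [0.4, [0, 0, 0.03], [0, 0, 0]]]'

```text
time: 11.33
eef_pos: [0.4909, -0.3777, 0.1154]
orientation: [3.123, -0.34, 0.0]
force: [-0.2, 0.4, 0.3]
width: 0.052
grasp_force: 0.0
```

Call:
carry_out --series '[[0.4, [0.001, 0.001, 0.006], [0, 0, 0]], [0.4, [0.001, 0.001, 0.012], [0, 0, 0]], [0.4, [0.001, 0.001, 0.018], [0, 0, 0]], [0.4, [0.001, 0.001, 0.024], [0, 0, 0]], [0.4, [0.001, 0.001, 0.03], [0, 0, 0]]]'

```text
time: 11.75
eef_pos: [0.4913, -0.3784, 0.0974]
orientation: [3.123, -0.339, -0.0]
force: [0.3, 0.8, -0.2]
width: 0.0525
grasp_force: 0.0
```

Call:
carry_out --series '[[0.4, [0, 0, 0.006], [0, 0, 0]], [0.4, [0, 0, 0.012], [0, 0, 0]], [0.4, [0, 0, 0.018], [0, 0, 0]], [0.4, [0, 0, 0.024], [0, 0, 0]], [0.4, [0, 0, 0.03], [0, 0, 0]]]'

```text
time: 12.17
eef_pos: [0.4913, -0.3784, 0.0794]
orientation: [3.123, -0.339, -0.0]
force: [-0.2, 0.2, 0.6]
width: 0.0526
grasp_force: 0.0
```

Call:
carry_out --series '[[0.4, [0, 0, 0.006], [0, 0, 0]], [0.4, [0, 0, 0.012], [0, 0, 0]], [0.4, [0, 0, 0.018], [0, 0, 0]], [0.4, [0, 0, 0.024], [0, 0, 0]], [0.4, [0, 0, 0.03], [0, 0, 0]]]'

```text
time: 12.58
eef_pos: [0.4914, -0.3784, 0.0614]
orientation: [3.123, -0.339, 0.0]
force: [-0.9, 0.6, -0.5]
width: 0.0522
grasp_force: 0.0
```

Still no contact. I finish the descent, then close.

Call:
carry_out --series '[[0.4, [0, 0, 0.006], [0, 0, 0]], [0.4, [0, 0, 0.012], [0, 0, 0]], [0.4, [0, 0, 0.018], [0, 0, 0]], [0.4, [0, 0, 0.018], [0, 0, 0]], [1, [0, 0, 0.018], [0, 0, 0]]]'

```text
time: 13.0
eef_pos: [0.4912, -0.3784, 0.0506]
orientation: [-3.123, 0.339, 0.001]
force: [1.4, 0.3, 0.3]
width: 0.0499
grasp_force: 0.0
```

Call:
carry_out --series '[[1, [0, 0, 0], [0, 0, 0]], [1, [0, 0, 0], [0, 0, 0]], [1, [0, 0, 0], [0, 0, 0]], [1, [0, 0, 0], [0, 0, 0]], [1, [0, 0, 0], [0, 0, 0]]]'

```text
time: 13.42
eef_pos: [0.4914, -0.3787, 0.0513]
orientation: [3.123, -0.339, 0.001]
force: [-0.2, -1.0, 0.7]
width: 0.0236
grasp_force: 35.2
```

Call:
carry_out --series '[[1, [0, 0, 0], [0, 0, 0]], [1, [0, 0, 0], [0, 0, 0]], [1, [0, 0, 0], [0, 0, 0]], [1, [0, 0, 0], [0, 0, 0]], [1, [0, 0, 0], [0, 0, 0]]]'

```text
time: 13.83
eef_pos: [0.4914, -0.3787, 0.0513]
orientation: [3.123, -0.339, 0.001]
force: [-1.3, -1.8, 1.7]
width: 0.0233
grasp_force: 35.2
```

Call:
carry_out --series '[[1, [0, 0, -0.0015], [0, 0, 0]], [1, [0, 0, -0.003], [0, 0, 0]], [1, [0, 0, -0.0045], [0, 0, 0]], [1, [0, 0, -0.006], [0, 0, 0]], [1, [0, 0, -0.0075], [0, 0, 0]]]'

```text
time: 14.25
eef_pos: [0.4914, -0.3781, 0.0551]
orientation: [-3.123, 0.339, 0.0]
force: [1.3, -0.3, -2.6]
width: 0.0237
grasp_force: 35.2
```

Call:
carry_out --series '[[1, [0, 0, -0.0015], [0, 0, 0]], [1, [0, 0, -0.003], [0, 0, 0]], [1, [0, 0, -0.0045], [0, 0, 0]], [1, [0, 0, -0.006], [0, 0, 0]], [1, [0, 0, -0.0075], [0, 0, 0]]]'

```text
time: 14.67
eef_pos: [0.4914, -0.3784, 0.0601]
orientation: [-3.123, 0.339, -0.0]
force: [1.3, 0.2, -3.2]
width: 0.0238
grasp_force: 35.2
```

Call:
carry_out --series '[[1, [0, 0, -0.0008], [0, 0, 0]], [1, [0, 0, -0.0016], [0, 0, 0]], [1, [0, 0, -0.0024], [0, 0, 0]], [1, [0, 0, -0.0032], [0, 0, 0]], [1, [0, 0, -0.004], [0, 0, 0]]]'

```text
time: 15.08
eef_pos: [0.4914, -0.3784, 0.0624]
orientation: [3.123, -0.339, 0.0]
force: [2.1, 0.2, -2.7]
width: 0.0236
grasp_force: 35.2
```

Run:
```python
from h import *
c=bot.get_calibration('side');im=bot.get_image('side')
for s,ce in blobs(im,(8,150,120),(17,255,255))[0]: print(s,ce)
# expected image rows of the top-face centre for tab_1 at home / 11 mm up
for dz in(0,.011): print(proj(c,[.5425,-.198,.067+dz]).round(1),proj(c,[.4914,-.378,.067+dz]).round(1))
print(bot.get_state()['force'])
```

```text
[321, 121, 6, 15, 53] [323.3, 127.1]
[256, 149, 11, 17, 145] [260.7, 156.5]
[260.6 161.6] [320.4 133.4]
[260.6 157.1] [320.8 129.1]
[ 1.29420813  0.25151799 -2.44785161]
```

Tab_2 also pulled with about 3 N, and both stand about 11 mm up, so both clips are weak. I pull tab_2 out and carry it to the tray.

Call:
carry_out --series '[[1, [0, 0, -0.01], [0, 0, 0]], [1, [0, 0, -0.02], [0, 0, 0]], [1, [0, 0, -0.03], [0, 0, 0]], [1, [0, 0, -0.04], [0, 0, 0]], [1, [0, 0, -0.05], [0, 0, 0]]]'

```text
time: 15.55
eef_pos: [0.4909, -0.3784, 0.0936]
orientation: [3.123, -0.339, -0.001]
force: [0.5, -0.5, -0.6]
width: 0.024
grasp_force: 35.2
```

Call:
carry_out --series '[[1, [0, 0, -0.025], [0, 0, 0]], [1, [0, 0, -0.05], [0, 0, 0]], [1, [0, 0, -0.08], [0, 0, 0]], [1, [0, 0, -0.11], [0, 0, 0]], [1, [0, 0, -0.13], [0, 0, 0]]]'

```text
time: 15.97
eef_pos: [0.4914, -0.3788, 0.1732]
orientation: [3.122, -0.339, 0.003]
force: [0.4, -0.5, -0.2]
width: 0.0236
grasp_force: 35.2
```

Call:
carry_out --series '[[1, [-0.018, -0.053, 0], [0, 0, 0]], [1, [-0.036, -0.106, 0], [0, 0, 0]], [1, [-0.055, -0.16, 0], [0, 0, 0]], [1, [-0.073, -0.213, 0], [0, 0, 0]], [1, [-0.092, -0.267, 0], [0, 0, 0]]]'

```text
time: 16.38
eef_pos: [0.471, -0.2089, 0.1712]
orientation: [3.123, -0.34, 0.0]
force: [0.6, 1.4, -0.5]
width: 0.0236
grasp_force: 35.2
```

Call:
carry_out --series '[[1, [-0.018, -0.053, 0], [0, 0, 0]], [1, [-0.036, -0.106, 0], [0, 0, 0]], [1, [-0.055, -0.16, 0], [0, 0, 0]], [1, [-0.073, -0.213, 0], [0, 0, 0]], [1, [-0.092, -0.267, 0], [0, 0, 0]]]'

```text
time: 16.8
eef_pos: [0.4516, -0.0405, 0.1713]
orientation: [3.123, -0.34, 0.001]
force: [1.3, 0.6, -0.4]
width: 0.0237
grasp_force: 35.2
```

Call:
carry_out --series '[[1, [-0.018, -0.053, 0], [0, 0, 0]], [1, [-0.036, -0.106, 0], [0, 0, 0]], [1, [-0.055, -0.16, 0], [0, 0, 0]], [1, [-0.073, -0.213, 0], [0, 0, 0]], [1, [-0.092, -0.267, 0], [0, 0, 0]]]'

```text
time: 17.22
eef_pos: [0.4321, 0.1278, 0.1714]
orientation: [-3.123, 0.339, -0.001]
force: [1.1, 0.0, 0.1]
width: 0.0235
grasp_force: 35.2
```

Call:
carry_out --series '[[1, [0, 0, 0], [0, -0.035, 0]], [1, [0, 0, 0], [0, -0.07, 0]], [1, [0, 0, 0], [0, -0.105, 0]], [1, [0, 0, 0], [0, -0.139, 0]], [1, [0, 0, 0], [0, -0.139, 0]]]'

```text
time: 17.63
eef_pos: [0.435, 0.1263, 0.1689]
orientation: [-3.003, 0.33, 0.674]
force: [1.0, 0.2, -1.1]
width: 0.024
grasp_force: 35.2
```

Run:
```python
from h import *
from scipy.spatial.transform import Rotation as R
s=bot.get_state();M=R.from_rotvec(s['orientation']).as_matrix();p=np.array(s['eef_pos'])
print(p.round(4),M.round(3).tolist(),s['width'],s['joints'])
b=p+M[:,2]*.041;print('blade foot',b.round(4))
print('shift scaled',(M.T@(np.array([.416,.130,.008])-b)/.6).round(4))
```

```text
[0.435  0.1263 0.1689] [[0.882, -0.217, -0.417], [-0.197, -0.976, 0.092], [-0.427, 0.001, -0.904]] 0.024031502421143696 [ 0.44584014  0.3662512  -0.14132634 -0.26860358 -1.4255059   0.99393224]
blade foot [0.4179 0.1301 0.1318]
shift scaled [0.0854 0.0006 0.1879]
```

Call:
carry_out --series '[[1, [0.02, 0, 0.045], [0, 0, 0]], [1, [0.04, 0, 0.09], [0, 0, 0]], [1, [0.06, 0, 0.132], [0, 0, 0]], [1, [0.075, 0, 0.165], [0, 0, 0]], [1, [0.085, 0, 0.187], [0, 0, 0]]]'

```text
time: 18.05
eef_pos: [0.4302, 0.1261, 0.0459]
orientation: [-3.006, 0.327, 0.669]
force: [-0.3, 0.4, 0.4]
width: 0.0239
grasp_force: 35.2
```

Call:
carry_out --series '[[1, [0, 0, 0], [0, 0, 0]], [0.6, [0, 0, 0], [0, 0, 0]], [0.5, [0, 0, 0], [0, 0, 0]], [0.5, [0, 0, 0], [0, 0, 0]], [0.5, [0, 0, 0], [0, 0, 0]]]'

```text
time: 18.47
eef_pos: [0.4323, 0.1271, 0.0484]
orientation: [-3.004, 0.326, 0.663]
force: [-0.4, 0.2, -0.7]
width: 0.0402
grasp_force: 0.0
```

Call:
carry_out --series '[[0.5, [0, 0, 0], [0, 0, 0]], [0.4, [-0.02, 0, -0.04], [0, 0, 0]], [0.4, [-0.04, 0, -0.09], [0, 0, 0]], [0.4, [-0.06, 0, -0.14], [0, 0.01, 0]], [0.4, [-0.08, 0, -0.18], [0, 0.04, 0]]]'

```text
time: 18.88
eef_pos: [0.4365, 0.1262, 0.1665]
orientation: [-3.053, 0.335, 0.473]
force: [0.4, 0.1, 1.0]
width: 0.0516
grasp_force: 0.0
```

Run:
```python
from h import *
s=bot.get_state();print(np.round(s['eef_pos'],4),s['width'])
c=bot.get_calibration('side');im=bot.get_image('side')
for t,ce in blobs(im,(8,150,120),(17,255,255))[0]: print(t,ce,plane(c,*ce,.012).round(3))
ct=bot.get_calibration('top');it=bot.get_image('top')
for t,ce in blobs(it,(8,120,120),(20,255,255))[0]: print('top',t,ce,plane(ct,*ce,.012).round(3))
cv2.imwrite('pics/s7.png',np.hstack([cv2.resize(im[200:384,130:330],(400,368)),cv2.resize(it[180:270,110:210],(400,368))]))
```

```text
[0.4365 0.1262 0.1665] 0.05161588233668685
[255, 148, 13, 18, 171] [260.4, 156.3] [ 0.603 -0.297  0.012]
[185, 278, 22, 20, 227] [194.5, 287.1] [0.474 0.119 0.012]
top [272, 172, 11, 10, 60] [276.6, 176.1] [ 0.564 -0.203  0.012]
```

View pics/s7.png

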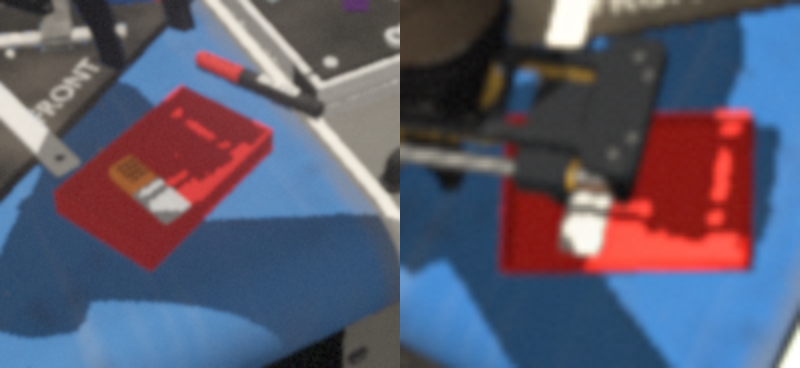

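Tab_2 lies flat in the tray, with its orange end at (0.474,0.119). Now the way back to tab_1.

```bash
cat > go.py <<'E'
from h import *
from scipy.spatial.transform import Rotation as R
def go(t,yaw,tilt=0):
    s=bot.get_state();M=R.from_rotvec(s['orientation']);
    y=np.radians(yaw);G=R.from_matrix(np.array([[np.cos(y),np.sin(y),0],[np.sin(y),-np.cos(y),0],[0,0,-1]]))
    print('shift',(M.inv().apply(np.array(t)-s['eef_pos'])/.6).round(4),'turn',((M.inv()*G).as_rotvec()/np.pi).round(4))
E
python3 -c "
from go import *
go([.5428,-.1985,.165],-18.1)"
```

```text
shift [ 0.2795  0.4925 -0.079 ] turn [0.0026 0.0952 0.0325]
```

Call:
carry_out --series '[[0.4, [0.028, 0.0493, -0.008], [0, 0, 0]], [0.4, [0.056, 0.0985, -0.016], [0, 0, 0]], [0.3, [0.084, 0.148, -0.024], [0, 0, 0]], [0.3, [0.112, 0.197, -0.032], [0, 0, 0]], [0.3, [0.14, 0.246, -0.04], [0, 0, 0]]]'

```text
time: 19.4
eef_pos: [0.4873, -0.038, 0.1624]
orientation: [-3.053, 0.331, 0.479]
force: [1.1, 0.5, -0.2]
width: 0.06
grasp_force: 0.0
```

Call:
carry_out --series '[[0.3, [0.028, 0.0493, -0.008], [0, 0.02, 0.006]], [0.3, [0.056, 0.0985, -0.016], [0, 0.05, 0.012]], [0.3, [0.084, 0.148, -0.024], [0, 0.08, 0.022]], [0.3, [0.112, 0.197, -0.032], [0.0026, 0.0952, 0.0325]], [0.3, [0.14, 0.246, -0.04], [0.0026, 0.0952, 0.0325]]]'

```text
time: 19.82
eef_pos: [0.5387, -0.2005, 0.1601]
orientation: [3.096, -0.498, -0.019]
force: [0.4, 1.9, -0.3]
width: 0.0608
grasp_force: 0.0
```

Call:
carry_out --series '[[0.3, [0, 0, 0], [0, 0, 0]], [0.3, [0, 0, 0], [0, 0, 0]], [0.3, [0, 0, 0], [0, 0, 0]], [0.3, [0, 0, 0], [0, 0, 0]], [0.3, [0, 0, 0], [0, 0, 0]]]'

```text
time: 20.23
eef_pos: [0.5408, -0.1985, 0.1596]
orientation: [3.096, -0.495, -0.02]
force: [-0.5, 0.1, 1.3]
width: 0.0611
grasp_force: 0.0
```

```bash
python3 -c "
from go import *
print(bot.get_state()['eef_pos'])
go([.5428,-.1985,.062],-18.1)"
```

```text
[ 0.54083889 -0.19848729  0.15955588]
shift [ 0.005  -0.0023  0.1625] turn [ 0.0026  0.0037 -0.0003]
```

Call:
carry_out --series '[[0.3, [0.005, -0.002, 0.04], [0.0026, 0.0037, 0]], [0.3, [0.005, -0.002, 0.08], [0.0026, 0.0037, 0]], [0.3, [0.005, -0.002, 0.12], [0.0026, 0.0037, 0]], [0.3, [0.005, -0.002, 0.1625], [0.0026, 0.0037, 0]], [0.3, [0.005, -0.002, 0.1625], [0.0026, 0.0037, 0]]]'

```text
time: 20.65
eef_pos: [0.539, -0.1981, 0.0573]
orientation: [-3.102, 0.498, 0.016]
force: [-1.4, 0.7, -0.3]
width: 0.0611
grasp_force: 0.0
```

Call:
carry_out --series '[[1, [0, 0, 0], [0, 0, 0]], [1, [0, 0, 0], [0, 0, 0]], [1, [0, 0, 0], [0, 0, 0]], [1, [0, 0, 0], [0, 0, 0]], [1, [0, 0, 0], [0, 0, 0]]]'

```text
time: 21.07
eef_pos: [0.5436, -0.1997, 0.0634]
orientation: [3.102, -0.498, 0.005]
force: [0.2, 0.1, 0.4]
width: 0.0352
grasp_force: 0.0
```

Call:
carry_out --series '[[1, [0, 0, 0], [0, 0, 0]], [1, [0, 0, 0], [0, 0, 0]], [1, [0, 0, 0], [0, 0, 0]], [1, [0, 0, -0.0015], [0, 0, 0]], [1, [0, 0, -0.003], [0, 0, 0]]]'

```text
time: 21.48
eef_pos: [0.5431, -0.1997, 0.0635]
orientation: [3.102, -0.498, 0.001]
force: [1.5, -1.1, -2.9]
width: 0.024
grasp_force: 35.2
```

Gripped, and it feels weak again. I pull it out and go to the tray.

Call:
carry_out --series '[[1, [0, 0, -0.01], [0, 0, 0]], [1, [0, 0, -0.02], [0, 0, 0]], [1, [0, 0, -0.03], [0, 0, 0]], [1, [0, 0, -0.04], [0, 0, 0]], [1, [0, 0, -0.06], [0, 0, 0]]]'

```text
time: 21.9
eef_pos: [0.5414, -0.1995, 0.0997]
orientation: [3.102, -0.499, -0.005]
force: [0.2, -0.3, -0.3]
width: 0.0235
grasp_force: 35.2
```

Call:
carry_out --series '[[1, [0, 0, -0.03], [0, 0, 0]], [1, [0, 0, -0.06], [0, 0, 0]], [1, [0, 0, -0.09], [0, 0, 0]], [1, [0, 0, -0.11], [0, 0, 0]], [1, [0, 0, -0.11], [0, 0, 0]]]'

```text
time: 22.32
eef_pos: [0.5441, -0.2001, 0.1697]
orientation: [3.101, -0.497, 0.01]
force: [-0.6, -0.1, 0.9]
width: 0.0236
grasp_force: 35.2
```

```bash
python3 -c "
from go import *
s=bot.get_state();print(s['eef_pos'],s['width'],s['grasp_force'])
go([.433,.055,.17],-8)"
```

```text
[ 0.54410593 -0.20011118  0.16973446] 0.023558116249554263 35.178851494565606
shift [-0.3088 -0.346  -0.0023] turn [ 0.     -0.002  -0.0567]
```

Call:
carry_out --series '[[1, [-0.031, -0.035, 0], [0, 0, 0]], [1, [-0.062, -0.07, 0], [0, 0, 0]], [1, [-0.093, -0.104, 0], [0, 0, 0]], [1, [-0.124, -0.138, 0], [0, 0, 0]], [1, [-0.154, -0.173, 0], [0, 0, 0]]]'

```text
time: 22.73
eef_pos: [0.4857, -0.0714, 0.1652]
orientation: [3.101, -0.499, -0.003]
force: [0.3, 0.2, -0.9]
width: 0.024
grasp_force: 35.2
```

Call:
carry_out --series '[[1, [-0.031, -0.035, 0], [0, 0, -0.02]], [1, [-0.062, -0.07, 0], [0, 0, -0.04]], [1, [-0.093, -0.104, 0], [0, 0, -0.056]], [1, [-0.124, -0.138, 0], [0, 0, -0.056]], [1, [-0.154, -0.173, 0], [0, 0, -0.056]]]'

```text
time: 23.15
eef_pos: [0.4305, 0.0559, 0.1653]
orientation: [3.133, -0.224, -0.002]
force: [0.5, 0.7, -0.4]
width: 0.0238
grasp_force: 35.2
```

Call:
carry_out --series '[[1, [0, 0, 0], [0, -0.035, 0]], [1, [0, 0, 0], [0, -0.07, 0]], [1, [0, 0, 0], [0, -0.105, 0]], [1, [0, 0, 0], [0, -0.139, 0]], [1, [0, 0, 0], [0, -0.139, 0]]]'

```text
time: 23.57
eef_pos: [0.4338, 0.0553, 0.163]
orientation: [-3.028, 0.22, 0.683]
force: [0.8, -0.1, 0.4]
width: 0.024
grasp_force: 35.2
```

Run:
```python
from h import *
from scipy.spatial.transform import Rotation as R
s=bot.get_state();M=R.from_rotvec(s['orientation']).as_matrix();p=np.array(s['eef_pos'])
b=p+M[:,2]*.041;print('blade foot',b.round(4),s['width'])
print('shift scaled',(M.T@(np.array([.414,.062,.0085])-b)/.6).round(4))
```

```text
blade foot [0.4164 0.0577 0.1259] 0.023996984870154704
shift scaled [ 0.0795 -0.0068  0.1789]
```

Call:
carry_out --series '[[1, [0.02, -0.007, 0.045], [0, 0, 0]], [1, [0.04, -0.007, 0.09], [0, 0, 0]], [1, [0.058, -0.007, 0.13], [0, 0, 0]], [1, [0.07, -0.007, 0.16], [0, 0, 0]], [1, [0.079, -0.007, 0.178], [0, 0, 0]]]'

```text
time: 23.98
eef_pos: [0.4281, 0.0591, 0.0469]
orientation: [-3.03, 0.218, 0.678]
force: [0.0, -0.7, 0.4]
width: 0.0237
grasp_force: 35.2
```

Call:
carry_out --series '[[1, [0, 0, 0], [0, 0, 0]], [0.6, [0, 0, 0], [0, 0, 0]], [0.5, [0, 0, 0], [0, 0, 0]], [0.5, [0, 0, 0], [0, 0, 0]], [0.5, [0, 0, 0], [0, 0, 0]]]'

```text
time: 24.4
eef_pos: [0.4313, 0.0599, 0.0499]
orientation: [-3.03, 0.216, 0.668]
force: [-0.6, 0.9, 0.1]
width: 0.0403
grasp_force: 0.0
```

Call:
carry_out --series '[[0.5, [0, 0, 0], [0, 0, 0]], [0.4, [-0.02, 0, -0.04], [0, 0, 0]], [0.4, [-0.04, 0, -0.09], [0, 0, 0]], [0.4, [-0.06, 0, -0.14], [0, 0.01, 0]], [0.4, [-0.08, 0, -0.18], [0, 0.04, 0]]]'

```text
time: 24.82
eef_pos: [0.4356, 0.0595, 0.1683]
orientation: [-3.075, 0.222, 0.475]
force: [0.4, 0.8, 0.8]
width: 0.0518
grasp_force: 0.0
```

Run:
```python
from h import *
s=bot.get_state();print(np.round(s['eef_pos'],4),s['width'])
c=bot.get_calibration('side');im=bot.get_image('side')
for t,ce in blobs(im,(8,150,120),(17,255,255))[0]: print(t,ce,plane(c,*ce,.012).round(3))
cv2.imwrite('pics/s8.png',cv2.resize(im[60:384,100:400],(600,600)))
```

```text
[0.4356 0.0595 0.1683] 0.05178494726130251
[211, 257, 22, 18, 206] [220.5, 265.4] [0.468 0.055 0.012]
[185, 278, 23, 20, 236] [194.7, 287.0] [0.474 0.119 0.012]
```

View pics/s8.png

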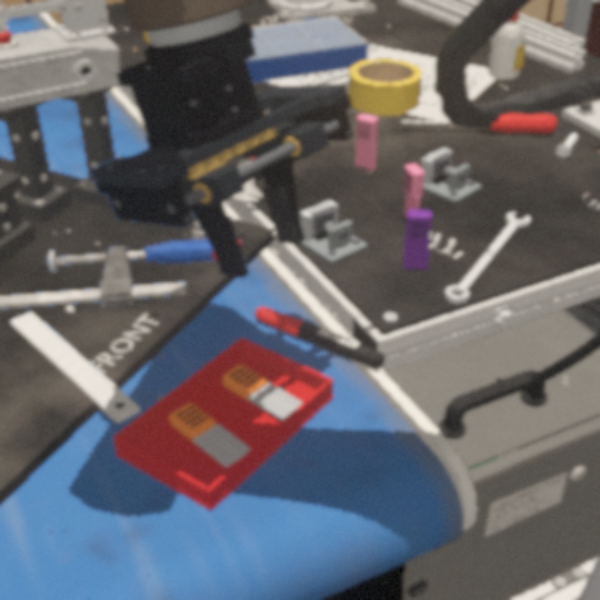

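Both tabs lie flat in the tray at (255,390) and (210,435). Both clips are empty and the gripper is clear.

```bash
python3 -c "
from rig import bot
print(bot.hand_in())"
```

```text
the job is handed in; nothing more can be done
None
```

Both clips tested weak (about 3 N each), so I drew both tabs up, pulled them out and laid them in the red tray; the tools were left alone and the job is handed in (no verdict shown).

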